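# Switch on under the red guard

## Task

Switch on the box with the red guard: with a fingertip tip its guard up and back, push the toggle beneath it right over from the lip side (white marks) to the hinge side (green marks), then tip the guard forward so that it drops fully shut over the toggle. Only push and touch, gently: do not grip anything, do not lift, tilt or shove the box out of its place, and leave the yellow-guarded box and everything else on the bench alone.

Things in the scene. Friction and masses are not known exactly. Their poses are not given: they have to be found in the camera images.
- red_box: The one to switch on: grey switch box, 120 mm deep (own x) x 90 wide (y) x 60 high, 1.6 kg, loose on rubber feet (slides if shoved with over about 9 N). A red guard covers its one toggle. Origin: centre of its underside. Own x runs from the guard's lip side (faces the robot) to its hinge side, z up.
- red_guard (a joint): Red guard's angle about its hinge (parallel to the box's y): 0 shut, 1.5 rad tipped fully back (stop); grows as the lip goes up and over towards the box's +x. 40 g, no spring: below about 0.8 rad it falls shut by its own weight, beyond that it falls back and stays open. Push the lip back and up along its 101 mm arc to open, from behind it to shut.
- red_toggle (a joint): Angle of the toggle under the red guard: 0 off, leaning 0.35 rad to the lip side (box -x, white marks); 0.7 rad on, leaning 0.35 rad to the hinge side (box +x, green marks). Aluminium bat 8 mm thick, pivot at box (0, 0, 60) mm on its top face. Stays where it is left; takes about 1 N at its end.
- red_hinge (a point): Middle of the red guard's hinge line, at (35, 0, 66) mm in the red-guard box's frame, axes as the box's. Shut guard, in mm from here: top plate 44 wide, x +4 to -60, upper face z 44, 4 thick; 3 mm cheeks below its side edges (y +-20.5), x +4 to -58, down to z -4; front open.
- red_guard_lip (a point): Middle of the outer edge of the red guard's lip, a flap 44 mm wide and 30 long, 4 thick, that flares at 45 degrees forward and up from the top plate's front edge; moves with the guard. Shut, this edge is 79 mm in front of and 63 mm above the hinge line.
- red_toggle_tip (a point): Centre of the 12 mm ball end of the toggle under the red guard, 32 mm from its pivot; moves with it.
- yellow_box: A bystander, same make with a yellow guard: grey switch box, 120 mm deep (own x) x 90 wide (y) x 60 high, 1.6 kg, loose on rubber feet (slides if shoved with over about 9 N). A yellow guard covers its one toggle. Origin: centre of its underside. Own x runs from the guard's lip side (faces the robot) to its hinge side, z up.
- yellow_guard (a joint): Angle of the yellow guard, 0 = shut; leave it alone.
- yellow_toggle (a joint): Angle of the toggle under the yellow guard, 0 = off; leave it alone.
- spool: Bystander: Solder spool, 56 mm diameter, 40 high, upright. Origin at the centre of its underside.
- screwdriver: Bystander: Screwdriver lying along its own x. Origin at the centre of its underside.
- bottle: Bystander: Pink bottle, 56 mm diameter, 150 high. Origin at the centre of its underside.
- meter: Bystander: Yellow hand-held meter, 150 x 75 x 42 mm. Origin at the centre of its underside.
- tray: Bystander: Blue divided parts tray, 120 x 170 x 35 mm. Origin at the centre of its underside.
- mug: Bystander: White mug, 80 mm diameter, 90 high. Origin at the centre of its underside.

How it is judged:
By the outcome, as a careful person would: the job done as asked, in the order asked, and still so for the second after the job is handed in, with the robot touching nothing.
It also fails if it takes over 51 s, if anything falls off the work surface, if the arm or the gripper's body presses on something with over 40 N, if the wrist force passes 120 N, or if a joint passes its speed limit or range.

## Robot

A 7-joint arm with a two-finger parallel gripper is mounted at the origin on the work surface. World frame = base frame: x ahead of the robot, y to its left, z up, the work surface at z = 0. Lengths are in m, angles in rad, forces in N, time in s.
With the tool pointing down it reaches from about 0.425 to 0.95 m from the base axis. Payload 4.7 kg.
Tool frame: the origin (TCP) lies midway between the tips of the shut fingers; the grasp point (between the pads) lies hold_point_z behind it (hold_point_z is the distance from the TCP to the grasp point, in m); z points along the fingers, y is the line along which they close (so a half turn about z gives the same grasp; the last joint's range is limited). The gripper opens to 85 mm and grips with 20 to 120 N. Pads are 22 mm wide; open, the fingers measure 114 mm over their backs; the gripper's body (76 mm by 85 mm) begins 54 mm behind the grasp point. The pads swing forward as they close: fully open they stand 13 mm farther back than shut.
Start: joints at [1.286, 0.469, -0.049, 1.532, 0.024, 1.141, -0.082], TCP at [0.171, -0.653, 0.231] pointing down, gripper open.
Joint ranges: [-2.59, 2.59], [-0.33, 1.99], [-1.39, 1.29], [0.1, 2.45], [-1.04, 4.18], [0.21, 1.99], [-2.66, 2.66]. Speed limits (rad/s): [2.57, 2.57, 3.14, 3.14, 3.14, 3.14, 3.14].

## Interface

Orientations are given as a unit quaternion [w, x, y, z].
In Python, from plant import * gives the robot as it stands.
- The arm moves only by the tool send_rows, never from a script. Its argument "motion" is a list of rows, each an object of numbers: "grip": the finger opening in m, from 0 to 0.0854; "tx", "ty", "tz": the shift along the tool's x, y, z in m; "rx", "ry", "rz": the turn, a rotation vector about the tool's x, y, z in rad. A call has 1 to 20 rows; each row is the pose to reach, as a shift and turn from the pose commanded when the call began, along the tool's axes at that moment; what a row does not reach only later rows make up. A row lasts 1/12 s, in which the tool goes at most 41.7 mm and 7.16 degrees, less where a joint would pass 70% of its speed; a pose out of reach is approached as far as the arm can. A call with a gripper value outside its range is refused whole. The fingers move at their own pace and stop on an object; the grip force is fixed at half the most. Time passes only in rows, so rows that repeat a pose let the fingers close. It gives the time, the measured TCP pose, the force, the opening and the grip force at its end, in the units of the state.
- read_state(): the state, without advancing time (a new reading comes with each control period).
- grab_frame(name): name is "scene" or "top" or "wrist"; returns (picture, depth): 400x640x3 uint8, red, green, blue; 400x640 float32, m along the optical axis (not along the pixel's ray), 0 where there is no reading.
- get_calibration(name): a dict with "K" (3x3 intrinsics, pixels), "R" (3x3) and "t" (3): a world point X has camera coordinates R X + t; the wrist camera has in their place "mount" (4x4, takes a point from camera to tool coordinates, whose origin is the TCP and whose axes are the flange's). Camera axes: x right, y down, z forward; pixel columns grow to the right and rows downward; lengths in m; the calibration is good to about 2 mm. The wrist camera is an equidistant fisheye: a pixel r from the principal point sees the ray r / f radians off the axis. A picture is of the moment at which its call begins: read the wrist's pose just before it. get_calibration takes no time and is no camera call.
- job_done(): hands the job in; it is judged then, once.
The state is a dict: "clock": time; "qpos": joint angles; "dq": joint speeds; "joint_efforts": joint torques, N m; "eef_pos": TCP position; "eef_rot": TCP orientation; "contact_force": force on the tool from outside, world axes, zero at the start; "torque": the same for the moment, N m; "opening": finger opening in m; "finger_force": force on a finger pad.
Only numpy, scipy, OpenCV 4.12 (cv2) and the standard library are available. Lean on these libraries where they do the work, as an engineer would, in place of code of your own. Each camera call takes 0.05 s, during which the arm holds its last target. There are 200 camera calls.

## Working session

There is one attempt and no reset: what is moved stays moved. The work goes in short steps, Python scripts to look and compute and a tool call to move; the robot and the scene stay as the last step left them, time stands still between calls to the robot, and variables do not carry over. Pictures are saved under pics/ and viewed, at most 10 in all, crops included, and the job is handed in when it is done.

Besides the shell and the picture viewer there is one more tool, called after ">>>" as name([rows], argument=value, ...), one row to a line, values as JSON. send_rows: Moves the arm, as the interface text tells. Its arguments: {"type":"object","properties":{"motion":{"type":"array"}},"required":["motion"]}

```bash
mkdir -p pics
python3 - <<'E'
from plant import *
import cv2,numpy as np
s=read_state();print({k:np.round(v,3) for k,v in s.items()})
for n in ["scene","top"]:
    p,d=grab_frame(n);cv2.imwrite(f"pics/{n}1.png",p[...,::-1]);np.savez(f"{n}1.npz",p=p,d=d)
    c=get_calibration(n);print(n,{k:np.round(v,3).tolist() for k,v in c.items()})
print({k:np.round(v,3).tolist() for k,v in get_calibration("wrist").items()})
try: print(hold_point_z)
except Exception as e: print(e)
E
```

```text
{'clock': np.float64(0.0), 'qpos': array([ 1.286,  0.469, -0.049,  1.534,  0.024,  1.141, -0.082]), 'dq': array([ 0.001, -0.001, -0.001,  0.   ,  0.001, -0.   , -0.   ]), 'joint_efforts': array([ 0.0000e+00, -5.1030e+01, -4.7000e-02, -2.3771e+01,  1.1000e-02,
        8.0000e-03, -0.0000e+00]), 'eef_pos': array([ 0.171, -0.652,  0.23 ]), 'eef_rot': array([-0.001,  0.992,  0.128, -0.   ]), 'contact_force': array([-1.141, -0.334,  0.749]), 'torque': array([ 0.031,  0.021, -0.038]), 'finger_force': np.float64(0.0), 'opening': np.float64(0.086)}
scene {'K': [[382.197, 0.0, 321.794], [0.0, 382.197, 197.111], [0.0, 0.0, 1.0]], 'R': [[0.147, 0.989, -0.014], [0.752, -0.121, -0.648], [-0.643, 0.085, -0.761]], 't': [-0.068, -0.401, 1.477]}
top {'K': [[433.323, 0.0, 318.17], [0.0, 433.323, 191.422], [0.0, 0.0, 1.0]], 'R': [[0.144, -0.99, 0.0], [-0.965, -0.141, -0.221], [0.219, 0.031, -0.975]], 't': [-0.077, 0.645, 1.229]}
{'K': [[309.707, 0.0, 320.971], [0.0, 309.707, 196.931], [0.0, 0.0, 1.0]], 'mount': [[-0.0, -0.946, -0.323, 0.084], [1.0, 0.0, -0.002, -0.001], [0.002, -0.323, 0.946, -0.142], [0.0, 0.0, 0.0, 1.0]]}
0.0187
```

View pics/top1.png

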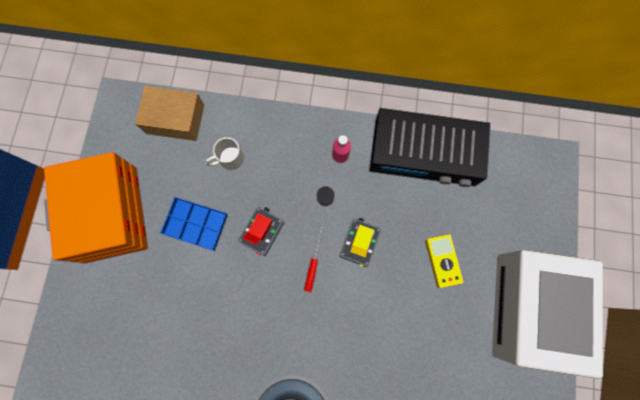

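View pics/scene1.png

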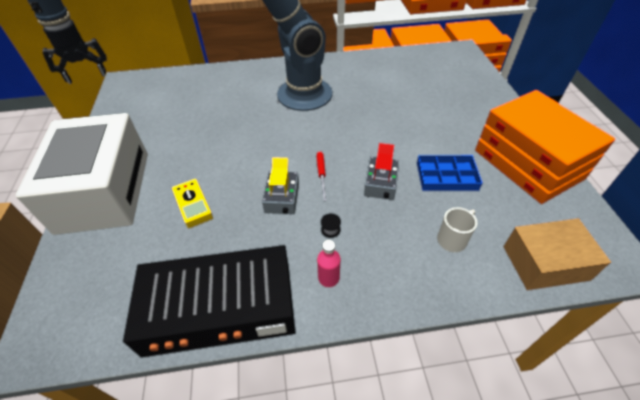

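The top view shows the red box at about (262,230), its lip toward the robot. The tray is to its left (195,223), with the screwdriver at (315,270) and the spool at (325,196) to its right.

```bash
cat > h.py <<'E'
import numpy as np,cv2
from plant import *
from scipy.spatial.transform import Rotation as Ro
def rot(s): return Ro.from_quat(np.roll(s["eef_rot"],-1))
def cloud(n,d):
    c=get_calibration(n);v,u=np.mgrid[:400,:640];K=np.array(c["K"])
    P=np.stack([(u-K[0,2])/K[0,0]*d,(v-K[1,2])/K[1,1]*d,d],-1)
    return (P-np.array(c["t"]))@np.array(c["R"])
def wcloud(d,s):
    c=get_calibration("wrist");K=np.array(c["K"]);v,u=np.mgrid[:400,:640]
    x=u-K[0,2];y=v-K[1,2];r=np.hypot(x,y);th=r/K[0,0];t=np.tan(np.minimum(th,1.5))
    P=np.stack([x/np.maximum(r,1e-9)*t*d,y/np.maximum(r,1e-9)*t*d,d],-1)
    M=np.array(c["mount"]);P=P@M[:3,:3].T+M[:3,3]
    return P@rot(s).as_matrix().T+np.array(s["eef_pos"])
def red(p): h=cv2.cvtColor(p,cv2.COLOR_RGB2HSV);return ((h[...,0]<8)|(h[...,0]>173))&(h[...,1]>150)&(h[...,2]>60)
E
python3 - <<'E'
from h import *
for n in["top","scene"]:
    z=np.load(n+"1.npz");W=cloud(n,z["d"]);m=red(z["p"])&(z["d"]>0)
    lab=cv2.connectedComponentsWithStats(m.astype(np.uint8))
    for i in range(1,lab[0]):
        if lab[2][i,4]>60:
            q=W[lab[1]==i];print(n,lab[3][i].round(),len(q),q.mean(0).round(3),np.percentile(q,[2,50,98],0).round(3).tolist())
    b=np.zeros(m.shape,bool)
    c=(262,230) if n=="top" else (381,175)
    b[c[1]-45:c[1]+45,c[0]-35:c[0]+35]=1
    q=W[b&(abs(W[...,2]-.06)<.008)&~m];r=cv2.minAreaRect((q[:,:2]*1000).astype(np.float32));print("box",len(q),r)
    q=W[b&(W[...,2]>.03)&~m];r=cv2.minAreaRect((q[:,:2]*1000).astype(np.float32));print("box",len(q),r)
    # objects nearby
    q=W[b&m&(abs(W[...,2]-.11)<.006)];print("plate",len(q),cv2.minAreaRect((q[:,:2]*1000).astype(np.float32)))
E
```

```text
top [258. 229.] 494 [0.508 0.17  0.111] [[0.467, 0.141, 0.065], [0.507, 0.17, 0.111], [0.548, 0.2, 0.13]]
top [311. 275.] 229 [0.404 0.004 0.024] [[0.359, -0.007, 0.017], [0.403, 0.003, 0.024], [0.451, 0.015, 0.03]]
box 697 ((510.3406982421875, 169.92291259765625), (91.10574340820312, 119.82369232177734), 69.86990356445312)
box 811 ((479.341064453125, 81.22453308105469), (280.6876220703125, 133.7166748046875), 68.23616790771484)
plate 361 ((513.4852294921875, 169.1234130859375), (44.8458137512207, 71.54792022705078), 69.7447280883789)
scene [384. 157.] 390 [0.507 0.173 0.112] [[0.472, 0.143, 0.106], [0.503, 0.174, 0.111], [0.551, 0.2, 0.129]]
scene [320. 163.] 147 [0.413 0.003 0.023] [[0.364, -0.008, 0.017], [0.413, 0.003, 0.023], [0.458, 0.014, 0.027]]
scene [545. 159.] 78 [0.615 0.584 0.142] [[0.601, 0.578, 0.132], [0.614, 0.584, 0.143], [0.628, 0.589, 0.152]]
scene [537. 174.] 69 [0.616 0.584 0.087] [[0.603, 0.578, 0.077], [0.615, 0.583, 0.088], [0.629, 0.589, 0.095]]
scene [529. 187.] 64 [0.615 0.583 0.031] [[0.602, 0.578, 0.019], [0.616, 0.583, 0.032], [0.628, 0.59, 0.04]]
box 709 ((515.7301635742188, 169.50509643554688), (89.89342498779297, 120.0097885131836), 69.92608642578125)
box 989 ((861.1813354492188, 45.01988220214844), (89.87284851074219, 854.641845703125), 70.15914916992188)
plate 286 ((516.1986694335938, 169.638427734375), (43.631168365478516, 74.86248779296875), 69.80989074707031)
```

```bash
cat >> h.py <<'E'
C=np.array([.513,.170]);YAW=np.radians(-20.1)
def w(bx,by,z): c,s=np.cos(YAW),np.sin(YAW);return np.array([C[0]+c*bx-s*by,C[1]+s*bx+c*by,z])
def deltas(pts,yaw=None):
    s=read_state();R=rot(s);yaw=YAW if yaw is None else yaw
    T=Ro.from_euler('z',yaw)*Ro.from_euler('x',np.pi)
    print("clock",round(float(s["clock"]),2),"pos",np.round(s["eef_pos"],4),"F",np.round(s["contact_force"],2),"turn",np.round((R.inv()*T).as_rotvec(),3))
    for p in pts: print("  ",np.round(p,3),"->",np.round(R.inv().apply(p-np.array(s["eef_pos"])),3))
E
python3 - <<'E'
from h import *
for n in["top","scene"]:
    z=np.load(n+"1.npz");W=cloud(n,z["d"]).reshape(-1,3)
    q=W[(z["d"].ravel()>0)&(W[:,2]>.06)&(W[:,1]<-.2)&(W[:,1]>-1)&(W[:,0]<.6)&(W[:,0]>.15)]
    for a in np.arange(.15,.6,.05):
        k=q[(q[:,0]>=a)&(q[:,0]<a+.05)]
        if len(k): print(n,round(a,2),len(k),k.min(0).round(2),k.max(0).round(2))
deltas([np.array([.171,-.652,.40]),np.array([.5,-.3,.4]),w(-.12,0,.30)])
E
```

```text
top 0.25 2056 [ 0.25 -0.77  0.06] [ 0.3  -0.55  0.18]
top 0.3 2073 [ 0.3  -0.77  0.06] [ 0.35 -0.55  0.18]
top 0.35 2012 [ 0.35 -0.77  0.06] [ 0.4  -0.55  0.18]
top 0.4 1962 [ 0.4  -0.77  0.06] [ 0.45 -0.54  0.18]
top 0.45 1908 [ 0.45 -0.77  0.06] [ 0.5  -0.55  0.18]
top 0.5 1769 [ 0.5  -0.77  0.06] [ 0.55 -0.55  0.18]
top 0.55 9 [ 0.55 -0.76  0.16] [ 0.55 -0.59  0.16]
scene 0.15 1696 [ 0.15 -0.72  0.24] [ 0.2  -0.58  0.48]
scene 0.2 1095 [ 0.2  -0.72  0.29] [ 0.22 -0.62  0.48]
scene 0.25 811 [ 0.25 -0.77  0.06] [ 0.3  -0.55  0.17]
scene 0.3 1068 [ 0.3  -0.77  0.06] [ 0.35 -0.55  0.18]
scene 0.35 1202 [ 0.35 -0.77  0.06] [ 0.4  -0.55  0.18]
scene 0.4 1313 [ 0.4  -0.77  0.06] [ 0.45 -0.55  0.18]
scene 0.45 1469 [ 0.45 -0.77  0.06] [ 0.5  -0.54  0.18]
scene 0.5 1772 [ 0.5  -0.77  0.06] [ 0.55 -0.55  0.18]
scene 0.55 2608 [ 0.55 -0.77  0.06] [ 0.56 -0.55  0.17]
clock 0.1 pos [ 0.1707 -0.6525  0.2304] F [0.26 0.5  0.14] turn [-0.002  0.001  0.607]
   [ 0.171 -0.652  0.4  ] -> [ 0.    -0.001 -0.17 ]
   [ 0.5 -0.3  0.4] -> [ 0.408 -0.258 -0.169]
   [0.4   0.211 0.3  ] -> [ 0.441 -0.778 -0.068]
```

>>> send_rows([
  {"grip":0,"tx":0,"ty":0,"tz":-0.04},
  {"grip":0,"tx":0,"ty":0,"tz":-0.08},
  {"grip":0,"tx":0.02,"ty":-0.01,"tz":-0.11},
  {"grip":0,"tx":0.05,"ty":-0.03,"tz":-0.13,"rz":0.05},
  {"grip":0,"tx":0.08,"ty":-0.05,"tz":-0.14,"rz":0.1},
  {"grip":0,"tx":0.11,"ty":-0.07,"tz":-0.14,"rz":0.15},
  {"grip":0,"tx":0.14,"ty":-0.09,"tz":-0.14,"rz":0.2},
  {"grip":0,"tx":0.17,"ty":-0.11,"tz":-0.14,"rz":0.25},
  {"grip":0,"tx":0.2,"ty":-0.13,"tz":-0.14,"rz":0.3},
  {"grip":0,"tx":0.23,"ty":-0.15,"tz":-0.14,"rz":0.35},
  {"grip":0,"tx":0.26,"ty":-0.17,"tz":-0.14,"rz":0.4},
  {"grip":0,"tx":0.29,"ty":-0.19,"tz":-0.14,"rz":0.45},
  {"grip":0,"tx":0.32,"ty":-0.21,"tz":-0.14,"rz":0.5},
  {"grip":0,"tx":0.35,"ty":-0.23,"tz":-0.14,"rz":0.55},
  {"grip":0,"tx":0.38,"ty":-0.25,"tz":-0.14,"rz":0.6},
  {"grip":0,"tx":0.4,"ty":-0.27,"tz":-0.14,"rz":0.607},
  {"grip":0,"tx":0.4,"ty":-0.27,"tz":-0.14,"rz":0.607},
])

```text
invalid input at $.motion[0]: expected keys grip, tx, ty, tz, rx, ry, rz
```

```bash
python3 -c "
from h import *
deltas([w(-.12,0,.27)])"
```

```text
clock 0.1 pos [ 0.1707 -0.6525  0.2304] F [0.26 0.5  0.14] turn [-0.002  0.001  0.607]
   [0.4   0.211 0.27 ] -> [ 0.441 -0.778 -0.038]
```

>>> send_rows([
  {"grip":0,"tx":0,"ty":0,"tz":-0.04,"rx":0,"ry":0,"rz":0},
  {"grip":0,"tx":0,"ty":0,"tz":-0.08,"rx":0,"ry":0,"rz":0},
  {"grip":0,"tx":0,"ty":0,"tz":-0.12,"rx":0,"ry":0,"rz":0},
  {"grip":0,"tx":0.4,"ty":-0.27,"tz":-0.14,"rx":0,"ry":0,"rz":0.607},
  {"grip":0,"tx":0.4,"ty":-0.27,"tz":-0.14,"rx":0,"ry":0,"rz":0.607},
  {"grip":0,"tx":0.4,"ty":-0.27,"tz":-0.14,"rx":0,"ry":0,"rz":0.607},
  {"grip":0,"tx":0.4,"ty":-0.27,"tz":-0.14,"rx":0,"ry":0,"rz":0.607},
  {"grip":0,"tx":0.4,"ty":-0.27,"tz":-0.14,"rx":0,"ry":0,"rz":0.607},
  {"grip":0,"tx":0.4,"ty":-0.27,"tz":-0.14,"rx":0,"ry":0,"rz":0.607},
  {"grip":0,"tx":0.4,"ty":-0.27,"tz":-0.14,"rx":0,"ry":0,"rz":0.607},
  {"grip":0,"tx":0.4,"ty":-0.27,"tz":-0.14,"rx":0,"ry":0,"rz":0.607},
  {"grip":0,"tx":0.4,"ty":-0.27,"tz":-0.14,"rx":0,"ry":0,"rz":0.607},
  {"grip":0,"tx":0.4,"ty":-0.27,"tz":-0.14,"rx":0,"ry":0,"rz":0.607},
  {"grip":0,"tx":0.4,"ty":-0.27,"tz":-0.14,"rx":0,"ry":0,"rz":0.607},
  {"grip":0,"tx":0.4,"ty":-0.27,"tz":-0.14,"rx":0,"ry":0,"rz":0.607},
  {"grip":0,"tx":0.4,"ty":-0.27,"tz":-0.14,"rx":0,"ry":0,"rz":0.607},
  {"grip":0,"tx":0.4,"ty":-0.27,"tz":-0.14,"rx":0,"ry":0,"rz":0.607},
])

```text
clock: 1.52
eef_pos: [0.4904, -0.2888, 0.3708]
eef_rot: [-0.0, 0.985, -0.173, -0.0]
contact_force: [-0.4, -0.3, 0.9]
opening: -0.0
finger_force: 0.0
```

```bash
python3 -c "
from h import *
deltas([w(-.12,0,.27)])"
```

```text
clock 1.52 pos [ 0.4904 -0.2888  0.3708] F [-0.43 -0.35  0.92] turn [-0.     0.001  0.004]
   [0.4   0.211 0.27 ] -> [-0.255 -0.44   0.101]
```

>>> send_rows([
  {"grip":0,"tx":-0.255,"ty":-0.44,"tz":0.1,"rx":0,"ry":0,"rz":0.004},
  {"grip":0,"tx":-0.255,"ty":-0.44,"tz":0.1,"rx":0,"ry":0,"rz":0.004},
  {"grip":0,"tx":-0.255,"ty":-0.44,"tz":0.1,"rx":0,"ry":0,"rz":0.004},
  {"grip":0,"tx":-0.255,"ty":-0.44,"tz":0.1,"rx":0,"ry":0,"rz":0.004},
  {"grip":0,"tx":-0.255,"ty":-0.44,"tz":0.1,"rx":0,"ry":0,"rz":0.004},
  {"grip":0,"tx":-0.255,"ty":-0.44,"tz":0.1,"rx":0,"ry":0,"rz":0.004},
  {"grip":0,"tx":-0.255,"ty":-0.44,"tz":0.1,"rx":0,"ry":0,"rz":0.004},
  {"grip":0,"tx":-0.255,"ty":-0.44,"tz":0.1,"rx":0,"ry":0,"rz":0.004},
  {"grip":0,"tx":-0.255,"ty":-0.44,"tz":0.1,"rx":0,"ry":0,"rz":0.004},
  {"grip":0,"tx":-0.255,"ty":-0.44,"tz":0.1,"rx":0,"ry":0,"rz":0.004},
  {"grip":0,"tx":-0.255,"ty":-0.44,"tz":0.1,"rx":0,"ry":0,"rz":0.004},
  {"grip":0,"tx":-0.255,"ty":-0.44,"tz":0.1,"rx":0,"ry":0,"rz":0.004},
  {"grip":0,"tx":-0.255,"ty":-0.44,"tz":0.1,"rx":0,"ry":0,"rz":0.004},
  {"grip":0,"tx":-0.255,"ty":-0.44,"tz":0.1,"rx":0,"ry":0,"rz":0.004},
  {"grip":0,"tx":-0.255,"ty":-0.44,"tz":0.1,"rx":0,"ry":0,"rz":0.004},
  {"grip":0,"tx":-0.255,"ty":-0.44,"tz":0.1,"rx":0,"ry":0,"rz":0.004},
])

```text
clock: 2.85
eef_pos: [0.4023, 0.208, 0.2711]
eef_rot: [0.001, 0.984, -0.179, 0.0]
contact_force: [-0.3, -0.5, -0.5]
opening: 0.0002
finger_force: 0.0
```

Run:
```python
from h import *
deltas([w(-.12,0,.27)])
s=read_state();p,d=grab_frame("wrist");W=wcloud(d,s);cv2.imwrite("pics/w1.png",p[...,::-1]);ok=d>0
m=red(p)&ok
near=np.hypot(W[...,0]-C[0],W[...,1]-C[1])<.1
q=W[m&near&(abs(W[...,2]-.11)<.006)];print("plate",len(q),cv2.minAreaRect((q[:,:2]*1000).astype(np.float32)),q[:,2].mean())
q=W[near&~m&ok&(abs(W[...,2]-.06)<.006)];print("box",len(q),cv2.minAreaRect((q[:,:2]*1000).astype(np.float32)),np.median(q[:,2]))
q=W[m&near];B=(q[:,:2]-C)@np.array([np.cos(YAW),np.sin(YAW)]);print("lip",B.min(),q[B<B.min()+.006].mean(0),q[:,2].max())
```

```text
clock 2.85 pos [0.4023 0.208  0.2711] F [-0.28 -0.52 -0.47] turn [ 0.001 -0.    -0.008]
   [0.4   0.211 0.27 ] -> [-0.003 -0.002  0.001]
plate 3038 ((514.8248901367188, 170.63134765625), (43.29043197631836, 68.36714935302734), 69.6946029663086) 0.10955062826585807
box 4059 ((510.9007873535156, 172.02198791503906), (90.60767364501953, 120.35662078857422), 70.13780975341797) 0.05996311636378718
lip -0.06530857449309133 [0.443814   0.17064875 0.03945206] 0.13078676867596026
```

View pics/w1.png

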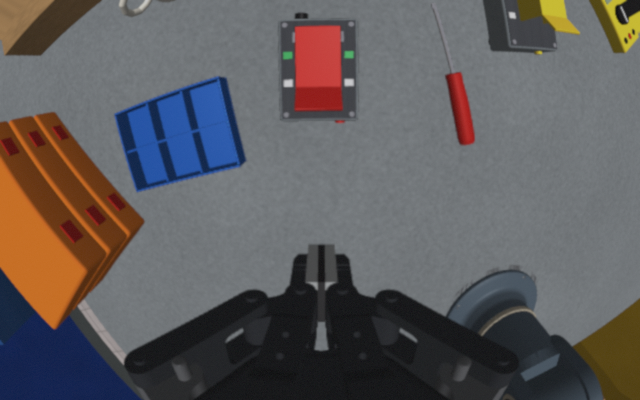

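```bash
sed -i 's/^C=.*/C=np.array([.512,.171]);YAW=np.radians(-20.0)/' h.py; python3 -c "
from h import *
deltas([w(-.085,0,.115)])"
```

```text
clock 2.9 pos [0.4024 0.2079 0.2712] F [-0.14  0.29 -0.2 ] turn [ 0.001 -0.001 -0.01 ]
   [0.432 0.2   0.115] -> [ 0.031 -0.003  0.156]
```

>>> send_rows([
  {"grip":0,"tx":0.015,"ty":-0.003,"tz":0.035,"rx":0.001,"ry":-0.001,"rz":-0.01},
  {"grip":0,"tx":0.03,"ty":-0.003,"tz":0.07,"rx":0.001,"ry":-0.001,"rz":-0.01},
  {"grip":0,"tx":0.03,"ty":-0.003,"tz":0.1,"rx":0.001,"ry":-0.001,"rz":-0.01},
  {"grip":0,"tx":0.03,"ty":-0.003,"tz":0.13,"rx":0.001,"ry":-0.001,"rz":-0.01},
  {"grip":0,"tx":0.031,"ty":-0.003,"tz":0.15,"rx":0.001,"ry":-0.001,"rz":-0.01},
  {"grip":0,"tx":0.031,"ty":-0.003,"tz":0.156,"rx":0.001,"ry":-0.001,"rz":-0.01},
  {"grip":0,"tx":0.031,"ty":-0.003,"tz":0.156,"rx":0.001,"ry":-0.001,"rz":-0.01},
  {"grip":0,"tx":0.031,"ty":-0.003,"tz":0.156,"rx":0.001,"ry":-0.001,"rz":-0.01},
])

```text
clock: 3.57
eef_pos: [0.4325, 0.2019, 0.1162]
eef_rot: [-0.001, 0.985, -0.172, 0.0]
contact_force: [-0.0, 0.2, 0.2]
opening: -0.0004
finger_force: 0.0
```

```bash
python3 -c "
from h import *
deltas([w(-.055,0,.117),w(-.024,0,.130),w(0,0,.142),w(.03,0,.150)])"
```

```text
clock 3.57 pos [0.4325 0.2019 0.1162] F [-0.02  0.17  0.25] turn [-0.002 -0.     0.003]
   [0.46  0.19  0.117] -> [ 0.03   0.002 -0.001]
   [0.489 0.179 0.13 ] -> [ 0.061  0.002 -0.014]
   [0.512 0.171 0.142] -> [ 0.085  0.002 -0.026]
   [0.54  0.161 0.15 ] -> [ 0.115  0.002 -0.034]
```

>>> send_rows([
  {"grip":0,"tx":0.01,"ty":0.002,"tz":0,"rx":0,"ry":0,"rz":0.003},
  {"grip":0,"tx":0.02,"ty":0.002,"tz":0,"rx":0,"ry":0,"rz":0.003},
  {"grip":0,"tx":0.026,"ty":0.002,"tz":-0.001,"rx":0,"ry":0,"rz":0.003},
  {"grip":0,"tx":0.03,"ty":0.002,"tz":-0.002,"rx":0,"ry":0,"rz":0.003},
  {"grip":0,"tx":0.034,"ty":0.002,"tz":-0.004,"rx":0,"ry":0,"rz":0.003},
  {"grip":0,"tx":0.038,"ty":0.002,"tz":-0.006,"rx":0,"ry":0,"rz":0.003},
  {"grip":0,"tx":0.042,"ty":0.002,"tz":-0.008,"rx":0,"ry":0,"rz":0.003},
  {"grip":0,"tx":0.046,"ty":0.002,"tz":-0.009,"rx":0,"ry":0,"rz":0.003},
  {"grip":0,"tx":0.05,"ty":0.002,"tz":-0.01,"rx":0,"ry":0,"rz":0.003},
  {"grip":0,"tx":0.054,"ty":0.002,"tz":-0.012,"rx":0,"ry":0,"rz":0.003},
  {"grip":0,"tx":0.058,"ty":0.002,"tz":-0.014,"rx":0,"ry":0,"rz":0.003},
  {"grip":0,"tx":0.061,"ty":0.002,"tz":-0.015,"rx":0,"ry":0,"rz":0.003},
])

```text
clock: 4.57
eef_pos: [0.4891, 0.1794, 0.1305]
eef_rot: [-0.001, 0.985, -0.173, -0.0]
contact_force: [0.4, -0.4, -0.1]
opening: 0.0001
finger_force: 0.1
```

Run:
```python
from h import *
deltas([w(0,0,.142),w(.03,0,.150)])
p,d=grab_frame("scene");cv2.imwrite("pics/s2.png",cv2.resize(p[110:230,310:460,::-1],None,fx=4,fy=4))
```

```text
clock 4.57 pos [0.4891 0.1794 0.1305] F [ 0.39 -0.35 -0.12] turn [-0.001  0.     0.   ]
   [0.512 0.171 0.142] -> [ 0.024  0.    -0.012]
   [0.54  0.161 0.15 ] -> [ 0.054  0.    -0.02 ]
```

View pics/s2.png

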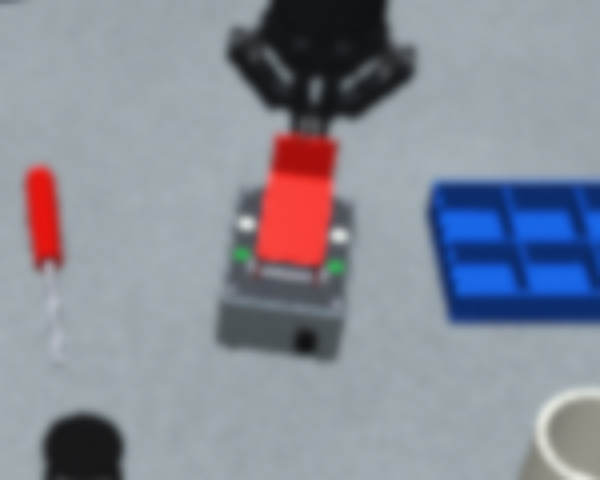

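The crop shows the guard part-raised, with the fingertip centred under the lip at (310,130) and the box still in place. I'll keep going.

>>> send_rows([
  {"grip":0,"tx":0.004,"ty":0,"tz":-0.002,"rx":0,"ry":0,"rz":0},
  {"grip":0,"tx":0.008,"ty":0,"tz":-0.004,"rx":0,"ry":0,"rz":0},
  {"grip":0,"tx":0.012,"ty":0,"tz":-0.006,"rx":0,"ry":0,"rz":0},
  {"grip":0,"tx":0.016,"ty":0,"tz":-0.008,"rx":0,"ry":0,"rz":0},
  {"grip":0,"tx":0.02,"ty":0,"tz":-0.01,"rx":0,"ry":0,"rz":0},
  {"grip":0,"tx":0.024,"ty":0,"tz":-0.012,"rx":0,"ry":0,"rz":0},
  {"grip":0,"tx":0.028,"ty":0,"tz":-0.013,"rx":0,"ry":0,"rz":0},
  {"grip":0,"tx":0.032,"ty":0,"tz":-0.014,"rx":0,"ry":0,"rz":0},
  {"grip":0,"tx":0.036,"ty":0,"tz":-0.015,"rx":0,"ry":0,"rz":0},
  {"grip":0,"tx":0.04,"ty":0,"tz":-0.016,"rx":0,"ry":0,"rz":0},
  {"grip":0,"tx":0.044,"ty":0,"tz":-0.018,"rx":0,"ry":0,"rz":0},
  {"grip":0,"tx":0.048,"ty":0,"tz":-0.019,"rx":0,"ry":0,"rz":0},
  {"grip":0,"tx":0.052,"ty":0,"tz":-0.02,"rx":0,"ry":0,"rz":0},
  {"grip":0,"tx":0.056,"ty":0,"tz":-0.02,"rx":0,"ry":0,"rz":0},
  {"grip":0,"tx":0.06,"ty":0,"tz":-0.02,"rx":0,"ry":0,"rz":0},
  {"grip":0,"tx":0.06,"ty":0,"tz":-0.02,"rx":0,"ry":0,"rz":0},
  {"grip":0,"tx":0.06,"ty":0,"tz":-0.02,"rx":0,"ry":0,"rz":0},
])

```text
clock: 6.03
eef_pos: [0.5447, 0.1591, 0.15]
eef_rot: [-0.001, 0.985, -0.173, -0.001]
contact_force: [-0.6, 0.1, 1.3]
opening: -0.0002
finger_force: 0.0
```

Run:
```python
from h import *
deltas([w(-.055,0,.150),w(-.055,0,.082)])
p,d=grab_frame("scene");cv2.imwrite("pics/s3.png",cv2.resize(p[110:230,310:460,::-1],None,fx=4,fy=4))
```

```text
clock 6.03 pos [0.5447 0.1591 0.15  ] F [-0.59  0.1   1.32] turn [-0.001  0.001  0.001]
   [0.46 0.19 0.15] -> [-0.09 -0.    0.  ]
   [0.46  0.19  0.082] -> [-0.09   0.     0.068]
```

View pics/s3.png

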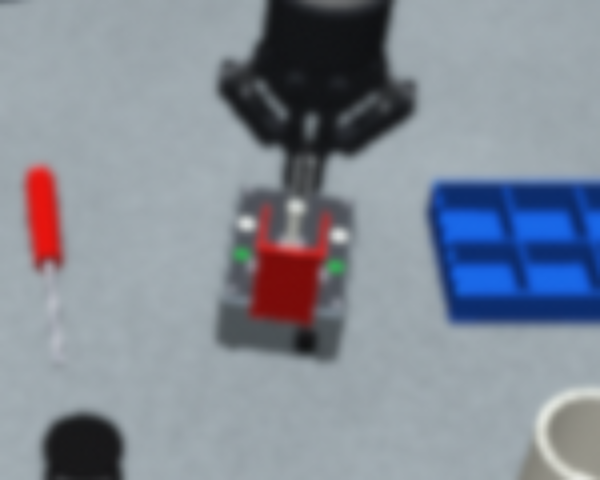

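Finger (300,185) is past the hinge plane; the toggle (295,205) is uncovered and the guard is tipped back. I'll retreat, then measure the guard.

>>> send_rows([
  {"grip":0,"tx":-0.03,"ty":0,"tz":0,"rx":0,"ry":0,"rz":0},
  {"grip":0,"tx":-0.06,"ty":0,"tz":0,"rx":0,"ry":0,"rz":0},
  {"grip":0,"tx":-0.09,"ty":0,"tz":0,"rx":0,"ry":0,"rz":0},
  {"grip":0,"tx":-0.092,"ty":0,"tz":0.02,"rx":0,"ry":0,"rz":0},
  {"grip":0,"tx":-0.092,"ty":0,"tz":0.045,"rx":0,"ry":0,"rz":0},
  {"grip":0,"tx":-0.092,"ty":0,"tz":0.06,"rx":0,"ry":0,"rz":0},
  {"grip":0,"tx":-0.092,"ty":0,"tz":0.068,"rx":0,"ry":0,"rz":0},
  {"grip":0,"tx":-0.092,"ty":0,"tz":0.068,"rx":0,"ry":0,"rz":0},
])

```text
clock: 6.75
eef_pos: [0.4569, 0.1904, 0.0808]
eef_rot: [0.0, 0.985, -0.173, -0.002]
contact_force: [-0.5, -0.1, 0.2]
opening: -0.0004
finger_force: 0.0
```

```bash
cat >> h.py <<'E'
def guard(tag):
    for n in["top","scene"]:
        p,d=grab_frame(n);W=cloud(n,d)
        c,s=np.cos(YAW),np.sin(YAW);B=(W[...,:2]-C)@np.array([[c,-s],[s,c]]);B=np.dstack([B,W[...,2]])*1000
        near=(d>0)&(abs(B[...,0])<130)&(abs(B[...,1])<65)
        q=B[near&red(p)];print(n,"red",len(q),np.percentile(q,[2,50,98],0).round().tolist())
        q=B[near&~red(p)&(abs(B[...,2]-60)<6)];r=cv2.minAreaRect(q[:,:2].astype(np.float32));print("box",np.round(r[0],1),np.round(r[1],1),round(r[2],1))
        lite=near&(p.min(-1)>130)&(p.max(-1)-p.min(-1)<40)&(abs(B[...,1])<12)&(B[...,2]>66)&(B[...,2]<105)
        q=B[lite];print("toggle",len(q),q.mean(0).round() if len(q) else "", np.percentile(q,[5,95],0).round().tolist() if len(q) else "")
        cv2.imwrite(f"pics/{tag}_{n}.png",cv2.resize((p[110:230,310:460] if n=="scene" else p[170:290,190:340])[...,::-1],None,fx=4,fy=4))
E
python3 - <<'E'
from h import *
guard("g1");deltas([w(-.03,0,.082),w(-.008,0,.082)])
E
```

```text
top red 240 [[30.0, -24.0, 72.0], [70.0, 1.0, 129.0], [89.0, 20.0, 151.0]]
box [ 6.2 -1.8] [ 90.8 104.4] 90.0
toggle 20 [ 3. -0. 85.] [[-12.0, -5.0, 67.0], [34.0, 9.0, 98.0]]
scene red 285 [[3.0, -19.0, 62.0], [78.0, 1.0, 103.0], [95.0, 21.0, 150.0]]
box [11.4  0. ] [137.2  90. ] 0.3
toggle 31 [-3. -0. 85.] [[-7.0, -4.0, 69.0], [3.0, 4.0, 97.0]]
clock 6.85 pos [0.4584 0.1911 0.0826] F [-0.88 -0.48  0.73] turn [-0.001  0.001  0.001]
   [0.484 0.181 0.082] -> [0.027 0.001 0.001]
   [0.504 0.174 0.082] -> [0.049 0.001 0.001]
```

View pics/g1_top.png

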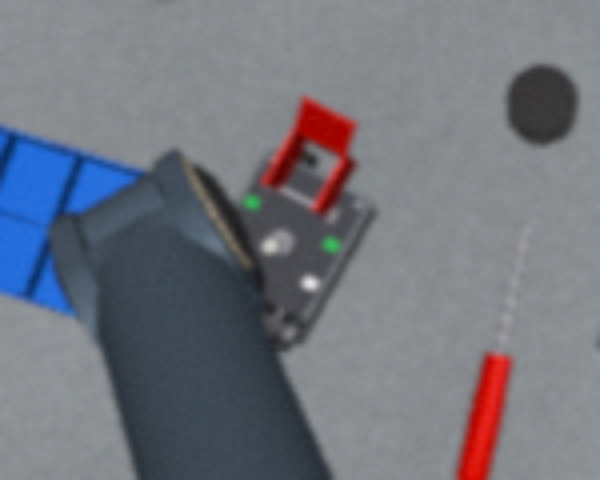

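Guard is fully back: its lip measures about (92, 150 mm) in the box frame, and the box hasn't moved. The toggle (275,243) leans to the lip side. Pushing it next.

>>> send_rows([
  {"grip":0,"tx":0.01,"ty":0.001,"tz":0.001,"rx":0,"ry":0,"rz":0},
  {"grip":0,"tx":0.018,"ty":0.001,"tz":0.001,"rx":0,"ry":0,"rz":0},
  {"grip":0,"tx":0.023,"ty":0.001,"tz":0.001,"rx":0,"ry":0,"rz":0},
  {"grip":0,"tx":0.026,"ty":0.001,"tz":0.001,"rx":0,"ry":0,"rz":0},
  {"grip":0,"tx":0.029,"ty":0.001,"tz":0.001,"rx":0,"ry":0,"rz":0},
  {"grip":0,"tx":0.032,"ty":0.001,"tz":0.001,"rx":0,"ry":0,"rz":0},
  {"grip":0,"tx":0.035,"ty":0.001,"tz":0.001,"rx":0,"ry":0,"rz":0},
  {"grip":0,"tx":0.038,"ty":0.001,"tz":0.001,"rx":0,"ry":0,"rz":0},
  {"grip":0,"tx":0.041,"ty":0.001,"tz":0.001,"rx":0,"ry":0,"rz":0},
  {"grip":0,"tx":0.044,"ty":0.001,"tz":0.001,"rx":0,"ry":0,"rz":0},
  {"grip":0,"tx":0.046,"ty":0.001,"tz":0.001,"rx":0,"ry":0,"rz":0},
  {"grip":0,"tx":0.047,"ty":0.001,"tz":0.001,"rx":0,"ry":0,"rz":0},
  {"grip":0,"tx":0.047,"ty":0.001,"tz":0.001,"rx":0,"ry":0,"rz":0},
])

```text
clock: 7.93
eef_pos: [0.5024, 0.1737, 0.0812]
eef_rot: [-0.001, 0.985, -0.173, -0.0]
contact_force: [0.4, 1.2, -0.4]
opening: 0.0003
finger_force: 0.1
```

Run:
```python
from h import *
guard("g2");deltas([w(-.006,0,.082)])
```

```text
top red 201 [[30.0, -24.0, 83.0], [73.0, -6.0, 131.0], [89.0, 19.0, 152.0]]
box [ 33.7 -14.4] [64.4 49.4] 88.7
toggle 2 [34. -2. 68.] [[34.0, -5.0, 67.0], [35.0, 1.0, 68.0]]
scene red 288 [[2.0, -19.0, 61.0], [78.0, 1.0, 103.0], [95.0, 21.0, 150.0]]
box [10.7  0. ] [138.1  89.8] 0.1
toggle 16 [10.  0. 93.] [[4.0, -5.0, 89.0], [15.0, 6.0, 97.0]]
clock 8.03 pos [0.5022 0.1736 0.0812] F [0.5  0.59 0.35] turn [-0.001  0.     0.001]
   [0.506 0.173 0.082] -> [ 0.004 -0.001 -0.001]
```

View pics/g2_scene.png

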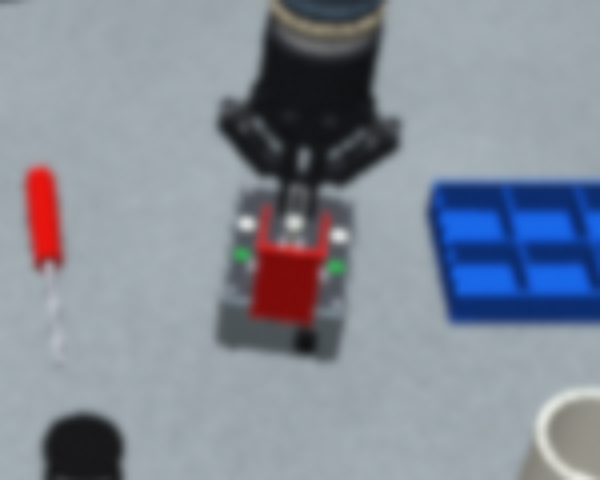

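The ball end (293,222) has moved toward the hinge side, and its measured front suggests it isn't quite at its stop. I'll creep forward and watch the force.

>>> send_rows([
  {"grip":0,"tx":0.002,"ty":0,"tz":0,"rx":0,"ry":0,"rz":0},
  {"grip":0,"tx":0.004,"ty":0,"tz":0,"rx":0,"ry":0,"rz":0},
  {"grip":0,"tx":0.004,"ty":0,"tz":0,"rx":0,"ry":0,"rz":0},
])

```text
clock: 8.28
eef_pos: [0.5048, 0.1726, 0.0809]
eef_rot: [-0.0, 0.985, -0.173, -0.001]
contact_force: [-4.2, 1.2, 1.0]
opening: -0.0001
finger_force: 1.7
```

>>> send_rows([
  {"grip":0,"tx":0.001,"ty":0,"tz":0,"rx":0,"ry":0,"rz":0},
  {"grip":0,"tx":0.001,"ty":0,"tz":0,"rx":0,"ry":0,"rz":0},
])

```text
clock: 8.45
eef_pos: [0.5049, 0.1726, 0.0809]
eef_rot: [-0.0, 0.985, -0.173, -0.002]
contact_force: [-5.7, 2.2, 2.5]
opening: 0.0001
finger_force: 2.9
```

Run:
```python
from h import *
guard("g3");deltas([w(-.006,0,.082)])
```

```text
top red 196 [[30.0, -24.0, 79.0], [73.0, -7.0, 133.0], [90.0, 19.0, 154.0]]
box [ 39.2 -26.5] [90.7 47.7] 47.8
toggle 1 [34. -6. 73.] [[34.0, -6.0, 73.0], [34.0, -6.0, 73.0]]
scene red 289 [[2.0, -19.0, 63.0], [78.0, 1.0, 103.0], [95.0, 21.0, 151.0]]
box [11.2  0. ] [138.1  89.7] 0.1
toggle 18 [13.  0. 93.] [[7.0, -5.0, 90.0], [19.0, 6.0, 96.0]]
clock 8.55 pos [0.5049 0.1725 0.0809] F [-4.9   1.3   1.22] turn [0.    0.004 0.002]
   [0.506 0.173 0.082] -> [ 0.001 -0.001 -0.001]
```

The toggle is at its stop: 5–6 N and no further travel. Next, retreat and go up and over to behind the guard.

>>> send_rows([
  {"grip":0,"tx":-0.01,"ty":0,"tz":0,"rx":0,"ry":0,"rz":0},
  {"grip":0,"tx":-0.035,"ty":0,"tz":-0.01,"rx":0,"ry":0,"rz":0},
  {"grip":0,"tx":-0.05,"ty":0,"tz":-0.045,"rx":0,"ry":0,"rz":0},
  {"grip":0,"tx":-0.05,"ty":0,"tz":-0.085,"rx":0,"ry":0,"rz":0},
  {"grip":0,"tx":-0.05,"ty":0,"tz":-0.125,"rx":0,"ry":0,"rz":0},
  {"grip":0,"tx":-0.04,"ty":0,"tz":-0.155,"rx":0,"ry":0,"rz":0},
  {"grip":0,"tx":0,"ty":0,"tz":-0.16,"rx":0,"ry":0,"rz":0},
  {"grip":0,"tx":0.04,"ty":0,"tz":-0.16,"rx":0,"ry":0,"rz":0},
  {"grip":0,"tx":0.08,"ty":0,"tz":-0.16,"rx":0,"ry":0,"rz":0},
  {"grip":0,"tx":0.12,"ty":0,"tz":-0.16,"rx":0,"ry":0,"rz":0},
  {"grip":0,"tx":0.145,"ty":0,"tz":-0.16,"rx":0,"ry":0,"rz":0},
  {"grip":0,"tx":0.145,"ty":0,"tz":-0.16,"rx":0,"ry":0,"rz":0},
  {"grip":0,"tx":0.145,"ty":0,"tz":-0.16,"rx":0,"ry":0,"rz":0},
])

```text
clock: 9.63
eef_pos: [0.644, 0.1211, 0.2403]
eef_rot: [-0.0, 0.985, -0.174, -0.0]
contact_force: [-1.1, 1.1, 0.5]
opening: 0.0
finger_force: 0.0
```

Run:
```python
from h import *
guard("g4");deltas([w(.13,0,.134)])
```

```text
top red 2 [[28.0, 20.0, 62.0], [31.0, 27.0, 91.0], [35.0, 34.0, 121.0]]
box [-24.9  24.8] [136.3  67.7] 38.6
toggle 0  
scene red 291 [[4.0, -20.0, 63.0], [78.0, 1.0, 102.0], [95.0, 21.0, 150.0]]
box [11.8  0. ] [136.3  89.8] 0.0
toggle 13 [15. -0. 93.] [[11.0, -5.0, 89.0], [18.0, 4.0, 96.0]]
clock 9.73 pos [0.6422 0.1232 0.241 ] F [ 0.47 -0.59 -0.68] turn [-0.001  0.001  0.002]
   [0.634 0.127 0.134] -> [-0.009 -0.     0.107]
```

View pics/g4_top.png

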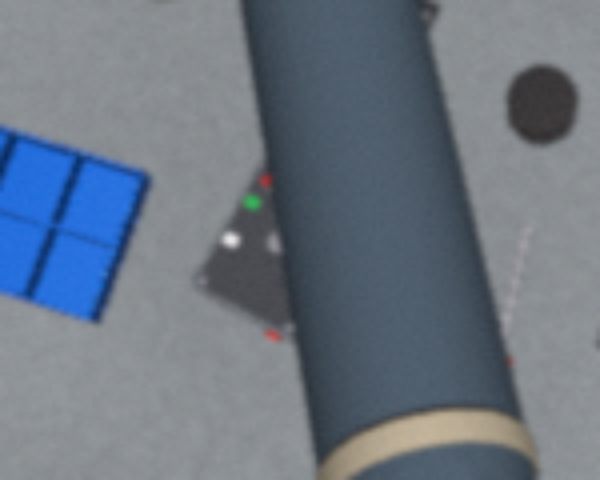

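The arm hides the box from above, but the scene depth puts the toggle's ball on the hinge side. Now I'll lower behind the guard.

>>> send_rows([
  {"grip":0,"tx":-0.005,"ty":0,"tz":0.03,"rx":0,"ry":0,"rz":0},
  {"grip":0,"tx":-0.007,"ty":0,"tz":0.065,"rx":0,"ry":0,"rz":0},
  {"grip":0,"tx":-0.009,"ty":0,"tz":0.095,"rx":0,"ry":0,"rz":0},
  {"grip":0,"tx":-0.009,"ty":0,"tz":0.107,"rx":0,"ry":0,"rz":0},
  {"grip":0,"tx":-0.009,"ty":0,"tz":0.107,"rx":0,"ry":0,"rz":0},
  {"grip":0,"tx":-0.009,"ty":0,"tz":0.107,"rx":0,"ry":0,"rz":0},
])

```text
clock: 10.23
eef_pos: [0.6346, 0.1263, 0.135]
eef_rot: [-0.001, 0.985, -0.173, 0.0]
contact_force: [0.4, 1.0, 0.8]
opening: -0.0
finger_force: 0.0
```

Run:
```python
from h import *
deltas([w(.103,0,.136),w(.06,0,.147),w(.03,0,.15)])
```

```text
clock 10.23 pos [0.6346 0.1263 0.135 ] F [0.45 0.97 0.76] turn [-0.002  0.     0.002]
   [0.609 0.136 0.136] -> [-0.028 -0.    -0.001]
   [0.568 0.15  0.147] -> [-0.071 -0.    -0.012]
   [0.54  0.161 0.15 ] -> [-0.101 -0.    -0.015]
```

>>> send_rows([
  {"grip":0,"tx":-0.01,"ty":0,"tz":0,"rx":0,"ry":0,"rz":0},
  {"grip":0,"tx":-0.018,"ty":0,"tz":0,"rx":0,"ry":0,"rz":0},
  {"grip":0,"tx":-0.023,"ty":0,"tz":-0.001,"rx":0,"ry":0,"rz":0},
  {"grip":0,"tx":-0.027,"ty":0,"tz":-0.002,"rx":0,"ry":0,"rz":0},
  {"grip":0,"tx":-0.031,"ty":0,"tz":-0.003,"rx":0,"ry":0,"rz":0},
  {"grip":0,"tx":-0.036,"ty":0,"tz":-0.004,"rx":0,"ry":0,"rz":0},
  {"grip":0,"tx":-0.041,"ty":0,"tz":-0.005,"rx":0,"ry":0,"rz":0},
  {"grip":0,"tx":-0.046,"ty":0,"tz":-0.006,"rx":0,"ry":0,"rz":0},
  {"grip":0,"tx":-0.051,"ty":0,"tz":-0.007,"rx":0,"ry":0,"rz":0},
  {"grip":0,"tx":-0.056,"ty":0,"tz":-0.008,"rx":0,"ry":0,"rz":0},
  {"grip":0,"tx":-0.061,"ty":0,"tz":-0.009,"rx":0,"ry":0,"rz":0},
  {"grip":0,"tx":-0.066,"ty":0,"tz":-0.01,"rx":0,"ry":0,"rz":0},
  {"grip":0,"tx":-0.071,"ty":0,"tz":-0.012,"rx":0,"ry":0,"rz":0},
])

```text
clock: 11.32
eef_pos: [0.5672, 0.1499, 0.1461]
eef_rot: [-0.0, 0.985, -0.173, -0.001]
contact_force: [-0.0, -0.3, 0.7]
opening: -0.0001
finger_force: 0.0
```

>>> send_rows([
  {"grip":0,"tx":-0.005,"ty":0,"tz":-0.001,"rx":0,"ry":0,"rz":0},
  {"grip":0,"tx":-0.01,"ty":0,"tz":-0.001,"rx":0,"ry":0,"rz":0},
  {"grip":0,"tx":-0.015,"ty":0,"tz":-0.002,"rx":0,"ry":0,"rz":0},
  {"grip":0,"tx":-0.02,"ty":0,"tz":-0.002,"rx":0,"ry":0,"rz":0},
  {"grip":0,"tx":-0.025,"ty":0,"tz":-0.003,"rx":0,"ry":0,"rz":0},
  {"grip":0,"tx":-0.03,"ty":0,"tz":-0.003,"rx":0,"ry":0,"rz":0},
  {"grip":0,"tx":-0.034,"ty":0,"tz":-0.003,"rx":0,"ry":0,"rz":0},
  {"grip":0,"tx":-0.034,"ty":0,"tz":-0.003,"rx":0,"ry":0,"rz":0},
  {"grip":0,"tx":-0.034,"ty":0,"tz":-0.003,"rx":0,"ry":0,"rz":0},
  {"grip":0,"tx":-0.034,"ty":0,"tz":-0.003,"rx":0,"ry":0,"rz":0},
])

```text
clock: 12.15
eef_pos: [0.5361, 0.1613, 0.1492]
eef_rot: [-0.001, 0.985, -0.173, -0.0]
contact_force: [-0.5, 0.3, 0.2]
opening: 0.0001
finger_force: 0.0
```

Run:
```python
from h import *
guard("g5");deltas([w(.03,0,.15)])
```

```text
Traceback (most recent call last):
  File "h.py", line 28, in guard
    q=B[near&red(p)];print(n,"red",len(q),np.percentile(q,[2,50,98],0).round().tolist())
                                          ~~~~~~~~~~~~~^^^^^^^^^^^^^^^
IndexError: index -1 is out of bounds for axis 0 with size 0
```

>>> send_rows([
  {"grip":0,"tx":0.005,"ty":0,"tz":-0.03,"rx":0,"ry":0,"rz":0},
  {"grip":0,"tx":0.005,"ty":0,"tz":-0.07,"rx":0,"ry":0,"rz":0},
  {"grip":0,"tx":0.005,"ty":0,"tz":-0.11,"rx":0,"ry":0,"rz":0},
  {"grip":0,"tx":0.005,"ty":0,"tz":-0.14,"rx":0,"ry":0,"rz":0},
  {"grip":0,"tx":0.005,"ty":0.04,"tz":-0.15,"rx":0,"ry":0,"rz":0},
  {"grip":0,"tx":0.005,"ty":0.08,"tz":-0.15,"rx":0,"ry":0,"rz":0},
  {"grip":0,"tx":0.005,"ty":0.12,"tz":-0.15,"rx":0,"ry":0,"rz":0},
  {"grip":0,"tx":0.005,"ty":0.16,"tz":-0.15,"rx":0,"ry":0,"rz":0},
  {"grip":0,"tx":0.005,"ty":0.2,"tz":-0.15,"rx":0,"ry":0,"rz":0},
  {"grip":0,"tx":0.005,"ty":0.22,"tz":-0.15,"rx":0,"ry":0,"rz":0},
  {"grip":0,"tx":0.005,"ty":0.22,"tz":-0.15,"rx":0,"ry":0,"rz":0},
  {"grip":0,"tx":0.005,"ty":0.22,"tz":-0.15,"rx":0,"ry":0,"rz":0},
])

```text
clock: 13.2
eef_pos: [0.4655, -0.0484, 0.2992]
eef_rot: [-0.001, 0.985, -0.175, -0.0]
contact_force: [0.2, -0.2, -0.2]
opening: -0.0003
finger_force: 0.0
```

Run:
```python
from h import *
guard("g6")
```

```text
top red 492 [[-45.0, -23.0, 67.0], [-3.0, -3.0, 111.0], [36.0, 22.0, 131.0]]
box [-1.2 -1.7] [ 90.7 119.9] 89.8
toggle 0  
scene red 391 [[-40.0, -20.0, 106.0], [-8.0, 1.0, 111.0], [40.0, 21.0, 129.0]]
box [3.9 0.1] [120.2  89.9] 0.1
toggle 5 [37. -3. 69.] [[35.0, -8.0, 67.0], [39.0, 2.0, 71.0]]
```

View pics/g6_scene.png

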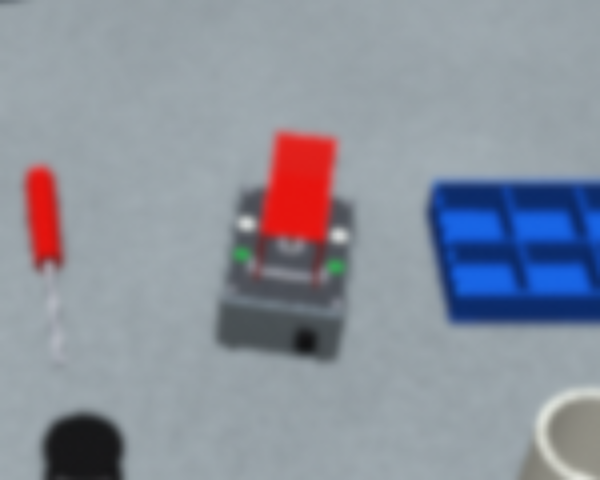

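The guard is shut: the plate is at 111 mm, the lip at 129–131 mm, and the toggle's base shows on the hinge side at (290,243). The box fit matches the original within 0.2 mm.

```bash
python3 -c "
from plant import *
print(job_done())"
```

```text
the job is handed in; nothing more can be done
None
```

The red-guarded box is switched on: guard tipped back, toggle pushed to its hinge-side stop, and guard dropped fully shut. The box stayed in place, nothing else was touched, and the job was handed in at about 13 s.

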